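# Sort the last pralines and hold the cooling hood at its mark

## Robot

A 7-joint arm with a two-finger parallel gripper is mounted at the origin on the work surface. World frame = base frame: x ahead of the robot, y to its left, z up, the work surface at z = 0. Lengths are in m, angles in rad, forces in N, time in s.
With the tool pointing down it reaches from about 0.425 to 0.825 m from the base axis. Payload 3.6 kg.
Tool frame: the origin (TCP) lies midway between the tips of the shut fingers; the grasp point (between the pads) lies grip_point_offset behind it (grip_point_offset is the distance from the TCP to the grasp point, in m); x points along the fingers, z is the direction in which the jaws open and shut, and the axes are right-handed (so a half turn about x gives the same grasp; the last joint's range is limited). The gripper opens to 85 mm and grips with 20 to 120 N. Pads are 22 mm wide; open, the fingers measure 114 mm over their backs; the gripper's body (76 mm by 85 mm) begins 54 mm behind the grasp point. The pads swing forward as they close: fully open they stand 13 mm farther back than shut.
Start: joints at [1.27, 0.615, -0.013, 1.423, 0.008, 1.103, -0.04], TCP at [0.176, -0.626, 0.231] pointing down, gripper open.
Joint ranges: [-3.12, 3.12], [-0.3, 2.06], [-1.34, 1.32], [0.26, 2.42], [-1.36, 4.5], [0.01, 1.98], [-2.84, 2.84]. Speed limits (rad/s): [2.79, 2.79, 3.14, 3.14, 3.14, 3.14, 3.14].

## Interface

Orientations are given as a 3x3 rotation matrix whose columns are the frame's x, y, z axes.
In Python, from cell import state, grab_frame, get_calibration, close_job, grip_point_offset gives the robot as it stands. The module is installed in compiled form; this text tells all that it offers.
- The arm moves only by the tool drive_tool, never from a script. Its argument "series" is a list of rows, each a list of 5 numbers: the finger opening in m, from 0 to 0.0854, then the shift along the tool's x, y, z in m, then the turn about the tool's x in degrees. A call has exactly 10 rows; each row shifts and turns the pose as measured when the row begins, along the tool's axes as they then stand; what a row does not reach is not made up. A row lasts 1/10 s, in which the tool goes at most 50 mm and 8.59 degrees, less where a joint would pass 70% of its speed; a pose out of reach is approached as far as the arm can. A call with a gripper value outside its range is refused whole. The fingers move at their own pace and stop on an object; "newtons" is the grip in N (left out, the last holds). Time passes only in rows, so rows that do not move let the fingers close, or fill a call up. It gives the time, the measured TCP pose, the force and the opening at its end, in the units of the state.
- state(): the state, without advancing time (a new reading comes with each control period).
- grab_frame(name): name is "scene" or "side" or "wrist"; returns the picture (400x640x3 uint8, blue, green, red); there is no depth.
- get_calibration(name): a dict with "K" (3x3 intrinsics, pixels), "world_from_camera" (4x4, takes a point from camera to world coordinates); the wrist camera has in their place "hand_eye" (4x4, takes a point from camera to tool coordinates, whose origin is the TCP and whose axes are the tool frame's). Camera axes: x right, y up, looking along -z (the intrinsics and any distortion apply to the point x, -y, -z); pixel columns grow to the right and rows downward; lengths in m; the calibration is good to about 2 mm. A picture is of the moment at which its call begins: read the wrist's pose just before it. get_calibration takes no time and is no camera call.
- close_job(): hands the job in, once; it reports no verdict.
The state is a dict: "time_s": time; "joint_pos": joint angles; "dq": joint speeds; "effort": joint torques, N m; "tcp_pos": TCP position; "orientation": TCP orientation; "force": force on the tool from outside, world axes, zero at the start; "moment": the same for the moment, N m; "grip_width": opening from 0.0 (shut) to 1.0 (fully open).
Only numpy, scipy, OpenCV 4.12 (cv2) and the standard library are available. Lean on these libraries where they do the work, as an engineer would, in place of code of your own. Each camera call takes 0.05 s, during which the arm holds its last target.

## Task

Get the trays ready for cooling: set the stray round praline and the stray square praline flat in the shallow tray that holds its own shape, placing them rather than dropping them. Then raise the sprung hood of the cooling plate, which has a bar handle in front, until the stud on its side rim is level with the thumbscrew marker on the quadrant, without throwing it wide open, and finish while holding it there, steady, so that a colleague can slide the trays under; it shuts by itself if let go. Do not shift the marker or the things lying about.

Things in the scene. Friction and masses are not known exactly. Their poses are not given: they have to be found in the camera images.
- round_praline: loose dark-brown round chocolate, 36 mm diameter, 24 mm high, straight sides up to 17 mm and a domed top, 15 to 31 g. Origin: centre of its flat underside; z up. It starts on a 2 mm thick white sheet on the table (underside at z = 2 mm)
- square_praline: loose dark-brown square chocolate, 34 x 34 mm, 22 mm high, flat top, 18 to 36 g. Origin: centre of its underside; x and y are parallel to its sides. It starts on the same sheet, turned at random
- round_tray: fixed shallow white open tray, outside 170 (x) x 136 (y) x 28 mm high, walls and floor 3 mm thick, a 6 mm lip outside the rim, so the inner floor is 3 mm above the table. Origin: centre of its underside. Six fixed round chocolates stand in rows at x = 22 and 62 mm (y = -42, 0, 42 mm), in the half away from the robot; the nearer half, inner x from -82 to 0 mm, is free
- square_tray: the same fixed tray with six fixed square chocolates at the same places; the two trays swap places between runs and are told apart by the shapes in them
- cooler: fixed bench-top cooling plate: steel cabinet 250 (x) x 340 (y) mm, its cold plate 70 mm above the table, under the hinged hood. Origin: centre of its underside; its x axis points from the handle side to the hinge side, y along the hinge
- hood (a joint): opening angle of the hood in rad: 0 shut, grows as the handle side rises, limit 1.35. The hood (0.5 to 0.9 kg, steel box 244 x 330 x 72 mm, open below) turns about the hinge along the far side; a spring and its weight pull it shut: 5 to 7 N at the handle, square to its arm from the hinge, to start and 6 to 9 N at the marker; it falls shut if let go
- hood_hinge (a point): mid-point of the hinge axis, 76 mm above the table; the axis runs along the cooler's y
- hood_handle (a point): middle of the hood's handle: a round black bar 14 mm thick and 150 mm long, parallel to the hinge, 44 mm in front of the hood's front face (37 mm free gap). With the hood shut it lies 287 mm from the hinge axis towards the robot and 36 mm above it (112 mm above the table, 36 mm below the hood's top); the bar may turn between the fingers as the hood swings about the hinge
- hood_pointer (a point): the point where the black stud (10 mm thick, sticking out sideways from the hood's lower rim on the cooler's -y side) meets the quadrant: 150 mm from the hinge axis, level with the axis when the hood is shut, moving with the hood
- marker (a joint): angle in rad at which the thumbscrew marker is clamped on the quadrant, between 0.45 and 0.80, measured like the hood's: the hood stands at the mark when joint hood equals joint marker
- marker_point (a point): tip of the marker's black pointer blade, 150 mm from the hinge axis, on the quadrant (upright aluminium arc beside the cooler's -y side, about 180 mm from its middle). The marker's black thumbscrew, 22 mm diameter, lies 18 mm farther out from the hinge on the same radius. The hood is at the mark when hood_pointer meets this point
- tape_roll: bystander: green ring of tape, 100 mm diameter, 48 mm high, flat on the table
- shaker: bystander: steel jar with a cap, 64 mm diameter, 95 mm high
- scraper: bystander: spatula with a wooden handle lying on the table right of the trays
Things that resemble listed ones, but are neither listed nor needed, are in the scene too. What is shaped like the square_praline but purple is not meant.

How it is judged:
On the way:
1. both pralines stand flat and let go in the tray of their own shape, the hood still shut (x of round_praline in the frame of round_tray between -0.075 and 0.075 m and y of round_praline in the frame of round_tray between -0.06 and 0.06 m and z of round_praline in the frame of round_tray between -0.002 and 0.009 m and angle between each of round_praline, square_praline's own z axis and vertical below 0.15 rad and linear speed of each of round_praline, square_praline below 0.02 m/s and contact force between each of the arm, the fingers and round_praline below 0.05 N and x of square_praline in the frame of square_tray between -0.075 and 0.075 m and y of square_praline in the frame of square_tray between -0.06 and 0.06 m and z of square_praline in the frame of square_tray between -0.002 and 0.009 m and contact force between each of the arm, the fingers and square_praline below 0.05 N and value of joint hood below 0.06 rad), for 0.2 s.
At the end, for the whole second after the job is handed in: Each praline stands flat (within 9 degrees), still and let go on the floor of the tray of its own shape; the fingers press on the hood with more than 3 N, nothing else props it, it is still, and its stud's point is within 10 mm (4 degrees) of the marker's point (x of round_praline in the frame of round_tray between -0.075 and 0.075 m and y of round_praline in the frame of round_tray between -0.06 and 0.06 m and z of round_praline in the frame of round_tray between -0.002 and 0.009 m and angle between each of round_praline, square_praline's own z axis and vertical below 0.15 rad and linear speed of each of round_praline, square_praline below 0.02 m/s and contact force between each of the arm, the fingers and round_praline below 0.05 N and x of square_praline in the frame of square_tray between -0.075 and 0.075 m and y of square_praline in the frame of square_tray between -0.06 and 0.06 m and z of square_praline in the frame of square_tray between -0.002 and 0.009 m and contact force between each of the arm, the fingers and square_praline below 0.05 N and distance between hood_pointer and marker_point below 0.01 m and velocity of joint hood between -0.05 and 0.05 rad/s and contact force between the fingers and hood above 3 N and contact force between each of tape_roll, shaker, scraper and hood below 0.3 N); the arm keeps its last pose, push and grip.
It fails at once if a bystander is pushed more than 30 mm, or the shaker knocked over (distance of any of tape_roll, shaker, scraper from where it was at the start of the episode above 0.03 m or angle between shaker's own z axis and vertical above 0.5 rad).
It fails at once if the marker is shifted by more than 6 mm (distance of marker_point from where it was at the start of the episode above 0.006 m).
It fails at once if the hood is thrown wide open, beyond 1.1 rad (value of joint hood above 1.1 rad).
It fails at once if a praline is dropped: falling free more than 45 mm above the table ((height (world z) of round_praline above 0.045 m and contact force between round_praline and anything else below 0.02 N) or (height (world z) of square_praline above 0.045 m and contact force between square_praline and anything else below 0.02 N)).
It also fails if it takes over 72 s, if anything falls off the work surface, if the arm or the gripper's body presses on something with over 40 N, if the wrist force passes 120 N, or if a joint passes its speed limit or range.

## Working session

There is one attempt and no reset: what is moved stays moved. The work goes in short steps, Python scripts to look and compute and a tool call to move; the robot and the scene stay as the last step left them, time stands still between calls to the robot, and variables do not carry over. Pictures are saved under pics/ and viewed, and the job is handed in when it is done.

Besides the shell and the picture viewer there is one more tool, called after ">>>" by a JSON object that holds its "name" and its "arguments". drive_tool: Moves the arm, as the interface text tells. Its arguments: {"type":"object","properties":{"series":{"type":"array","items":{"type":"array","items":{"type":"number"}}},"newtons":{"type":"number"}},"required":["series"]}

```bash
mkdir -p pics
python3 - <<'E'
from cell import *
import cell,cv2,numpy as np
print(state(), grip_point_offset if not callable(grip_point_offset) else grip_point_offset())
for n in ("scene","side"):
    cv2.imwrite(f"pics/{n}0.png",grab_frame(n)); print(n,get_calibration(n))
print(get_calibration("wrist"))
E
```

```text
{'time_s': 0.0, 'joint_pos': array([ 1.27049693,  0.61592868, -0.01262708,  1.42492366,  0.00809484,
        1.103403  , -0.04042796]), 'dq': array([-2.05024027e-03,  5.49597054e-04,  4.92883663e-04,  2.23216888e-05,
        2.15140504e-03,  1.78778357e-03, -3.26369732e-04]), 'effort': array([ 1.45176091e-04, -4.69223785e+01,  2.59352177e-01, -1.71037656e+01,
        9.98571486e-03,  9.63437255e-03,  1.11019818e-05]), 'tcp_pos': array([ 0.17555953, -0.62503502,  0.23012378]), 'orientation': array([[-7.33425034e-04,  9.62738300e-01,  2.70433777e-01],
       [ 2.50767391e-03,  2.70434770e-01, -9.62735035e-01],
       [-9.99996587e-01, -2.79342492e-05, -2.61257734e-03]]), 'force': array([-0.65678397, -0.146495  , -0.33648578]), 'moment': array([ 0.04811863, -0.02180155, -0.0412056 ]), 'grip_width': 0.9999156623042305} 0.0187
scene {'K': array([[408.49169488,   0.        , 325.2823603 ],
       [  0.        , 408.49169488, 203.42913716],
       [  0.        ,   0.        ,   1.        ]]), 'world_from_camera': array([[-0.08193597, -0.83135227,  0.54967254,  1.22541017],
       [ 0.996613
[... 511 characters left out ...]
1924382e+00],
       [-2.87391530e-04,  8.77856980e-01,  4.78922791e-01,
         6.60325654e-01],
       [ 0.00000000e+00,  0.00000000e+00,  0.00000000e+00,
         1.00000000e+00]])}
{'K': array([[303.16481505,   0.        , 320.02265214],
       [  0.        , 303.16481505, 199.86524229],
       [  0.        ,   0.        ,   1.        ]]), 'hand_eye': array([[ 1.10744111e-03,  3.20058649e-01, -9.47397084e-01,
        -1.41663288e-01],
       [-5.91014458e-04,  9.47397709e-01,  3.20058170e-01,
         8.26528771e-02],
       [ 9.99999212e-01,  2.05479800e-04,  1.23834646e-03,
         5.43066661e-04],
       [ 0.00000000e+00,  0.00000000e+00,  0.00000000e+00,
         1.00000000e+00]])}
```

View pics/scene0.png

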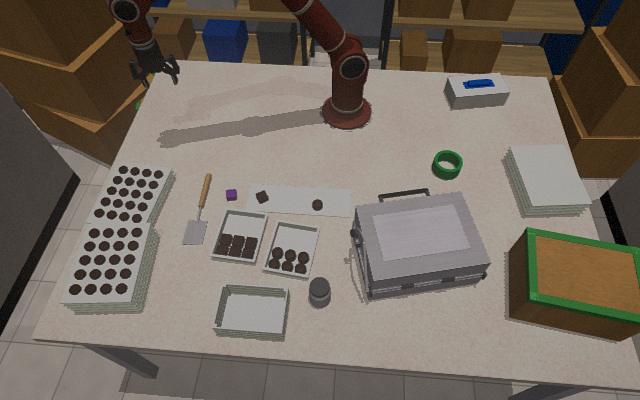

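View pics/side0.png

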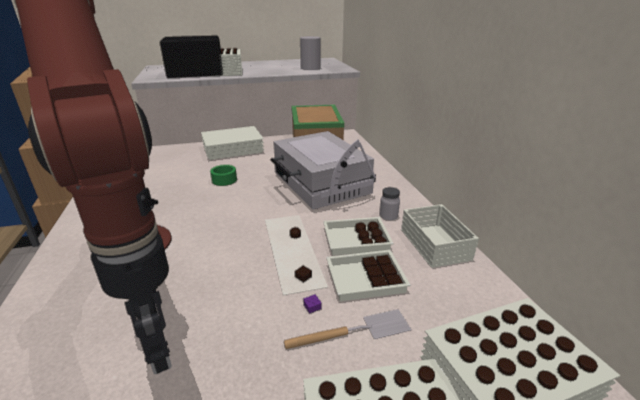

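The scene view shows the square praline at (262,197), the round one at (317,205), the square tray at (240,237), the round tray at (292,250), and the cooler at (420,245) with its quadrant on its left side. Next I'll measure these.

```bash
cat > h.py <<'E'
from cell import *
import cv2, numpy as np
np.set_printoptions(precision=4,suppress=True)
def cam(n,st=None):
    c=get_calibration(n); K=c["K"]
    if n=="wrist":
        T=np.eye(4);T[:3,:3]=st["orientation"];T[:3,3]=st["tcp_pos"];T=T@c["hand_eye"]
    else: T=c["world_from_camera"]
    return K,T
def ray(n,u,v,st=None):
    K,T=cam(n,st); d=T[:3,:3]@np.array([(u-K[0,2])/K[0,0],-(v-K[1,2])/K[1,1],-1]); return T[:3,3],d/np.linalg.norm(d)
def onz(n,u,v,z,st=None):
    o,d=ray(n,u,v,st); return o+d*(z-o[2])/d[2]
def proj(n,p,st=None):
    K,T=cam(n,st); q=T[:3,:3].T@(np.asarray(p)-T[:3,3]); return np.array([K[0,0]*q[0]/-q[2]+K[0,2],K[1,1]*-q[1]/-q[2]+K[1,2]])
def tri(a,b):
    A=np.zeros((3,3));y=np.zeros(3)
    for o,d in (a,b):
        M=np.eye(3)-np.outer(d,d);A+=M;y+=M@o
    return np.linalg.solve(A,y)
def blobs(mask,off=(0,0),amin=15):
    n,l,s,c=cv2.connectedComponentsWithStats(mask.astype(np.uint8)); return [(c[i]+off,s[i]) for i in range(1,n) if s[i,4]>=amin]
E
python3 - <<'E'
from h import *
im=cv2.imread("pics/scene0.png")
m=(im.max(2)<75); 
for c,s in blobs(m[180:280,210:340],(210,180)): print(c,s[4],onz("scene",*c,.016))
for p in [(383,196),(427,190),(317,205),(262,197),(447,164)]: print(p,onz("scene",*p,.112 if p[0] in(383,427) else .0))
o=[]
for x0,y0,x1,y1 in [(200,170,360,290),(340,180,500,300)]:
    cv2.imwrite(f"pics/c{x0}.png",cv2.resize(im[y0:y1,x0:x1],None,fx=5,fy=5,interpolation=cv2.INTER_CUBIC))
im=cv2.imread("pics/side0.png")
cv2.imwrite("pics/cs.png",cv2.resize(im[125:225,260:400],None,fx=5,fy=5,interpolation=cv2.INTER_CUBIC))
E
```

```text
[261.73 196.67] 100 [ 0.4516 -0.2654  0.016 ]
[231.1304 198.2174] 23 [ 0.4661 -0.3692  0.016 ]
[317.0127 204.4937] 79 [ 0.4689 -0.0728  0.016 ]
[223.4897 244.1728] 243 [ 0.6431 -0.3565  0.016 ]
[236.4215 246.    ] 223 [ 0.6464 -0.3139  0.016 ]
[249.1577 247.482 ] 222 [ 0.6484 -0.2725  0.016 ]
[275.5876 257.7629] 194 [ 0.6775 -0.1833  0.016 ]
[288.5487 260.2051] 195 [ 0.6826 -0.1418  0.016 ]
[301.56 262.58] 200 [ 0.6875 -0.1005  0.016 ]
[319.25   278.4375] 16 [ 0.7355 -0.041   0.016 ]
(383, 196) [0.4837 0.1397 0.112 ]
(427, 190) [0.4497 0.2789 0.112 ]
(317, 205) [ 0.4606 -0.074   0.    ]
(262, 197) [ 0.4422 -0.2683  0.    ]
(447, 164) [0.2443 0.3851 0.    ]
```

View pics/c200.png

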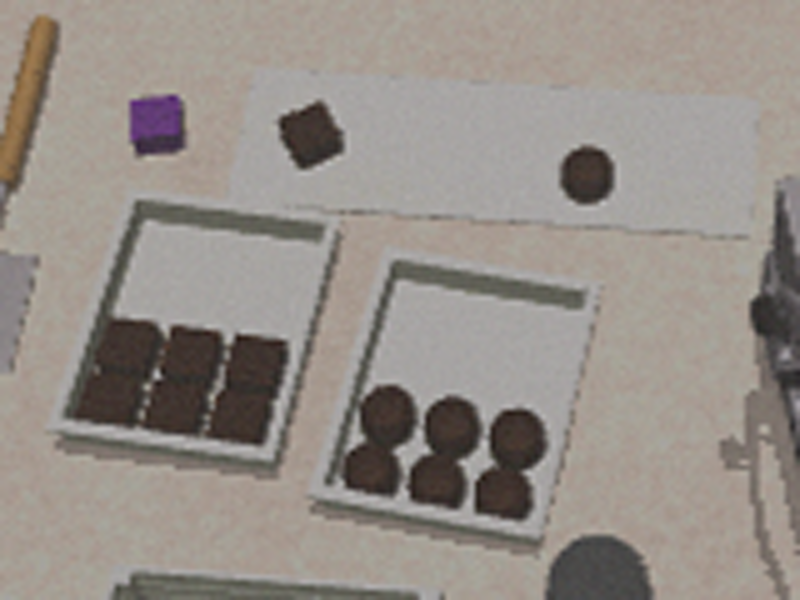

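View pics/c340.png

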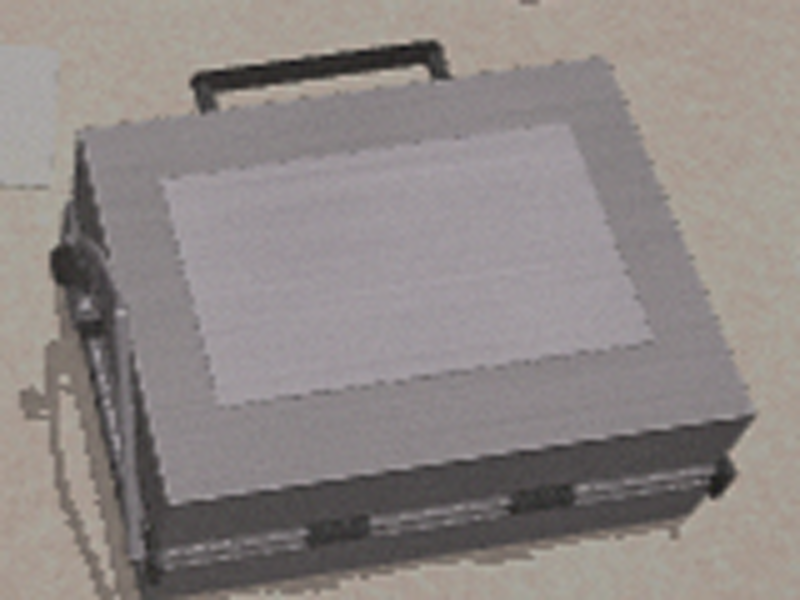

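View pics/cs.png

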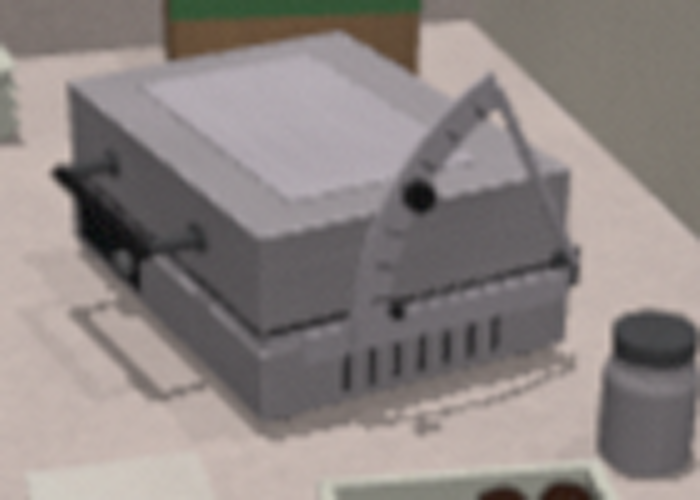

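>>> {"name": "drive_tool", "arguments": {"series": [[0.06, 0, 0.04, -0.028, 0], [0.06, 0, 0.04, -0.028, 0], [0.06, 0, 0.04, -0.028, 0], [0.06, 0, 0.04, -0.028, 0], [0.06, 0, 0.04, -0.028, 0], [0.06, 0, 0.04, -0.028, 0], [0.06, 0, 0.04, -0.028, 0], [0.06, 0, 0.04, -0.028, 0], [0.06, 0, 0.04, -0.028, 0], [0.06, 0, 0.02, -0.015, 0]], "newtons": 25}}

```text
time_s: 1.1
tcp_pos: [0.4723, -0.2593, 0.2232]
orientation: [[-0.01, 0.966, 0.257], [0.006, 0.257, -0.966], [-1.0, -0.008, -0.008]]
force: [-0.0, -1.0, 0.3]
grip_width: 0.701
```

Run:
```python
from h import *
import pickle
s=state(); im=grab_frame("wrist"); cv2.imwrite("pics/w1.png",im); pickle.dump(s,open("w1.pkl","wb")); print(s["tcp_pos"],s["dq"])
```

```text
[ 0.4723 -0.2593  0.2232] [-0.4347  0.054   0.0188 -0.082   0.0442  0.0461 -0.4804]
```

View pics/w1.png

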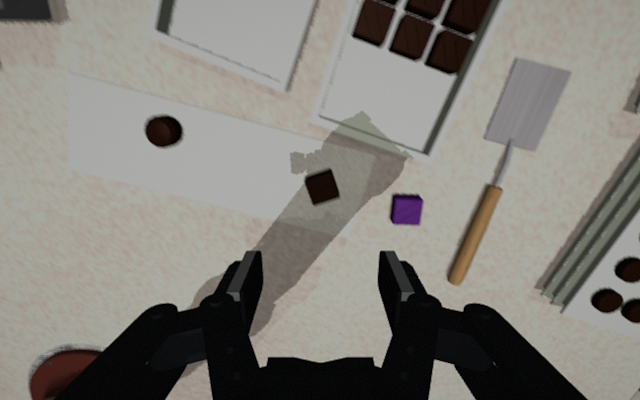

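The wrist view shows the round praline at (164,131), the square one at (322,187), and the two trays above them. The arm was still moving, so I'll take the picture again now that it has settled and measure from that.

Run:
```python
from h import *
import pickle
s=state(); im=grab_frame("wrist"); cv2.imwrite("pics/w2.png",im); pickle.dump(s,open("w2.pkl","wb")); print(s["tcp_pos"],abs(s["dq"]).max())
g=im.max(2)
R=s["orientation"]
for (x0,y0,x1,y1) in [(130,100,200,165),(295,160,352,215)]:
    m=(g[y0:y1,x0:x1]<60).astype(np.uint8)
    cs,_=cv2.findContours(m,0,1); c=max(cs,key=cv2.contourArea)+np.array([x0,y0])
    # raycast contour to z
    zc=.024 if x0>200 else .014
    P=np.array([onz("wrist",*p[0],zc,s)[:2] for p in c],np.float32)
    print(cv2.contourArea(c),"rect mm",cv2.minAreaRect(P*1000),"circ",cv2.minEnclosingCircle(P*1000))
m=(g[:80,320:500]<75).astype(np.uint8)
for c,st in blobs(m,(320,0),100): print(c,st,onz("wrist",*c,.025,s))
cv2.imwrite("pics/w2z.png",cv2.resize(im[0:240,130:470],(800,565)))
```

```text
[ 0.4749 -0.2555  0.2231] 0.09848291351684157
872.0 rect mm ((467.5400390625, -75.70238494873047), (34.590972900390625, 41.59717559814453), 24.136371612548828) circ ((467.9762268066406, -75.65139770507812), 21.035839080810547)
804.5 rect mm ((453.47003173828125, -265.9040832519531), (37.21150207519531, 33.52241516113281), 33.990509033203125) circ ((453.2447509765625, -265.73138427734375), 23.746105194091797)
[391.9233   4.26  ] [ 51   0  37  13 300] [ 0.6537 -0.2768  0.025 ]
[421.8135  31.1106] [  73    0   61   68 2332] [ 0.6396 -0.3131  0.025 ]
[465.6997  38.5292] [ 109    0   71   80 3583] [ 0.6448 -0.3576  0.025 ]
[378.4935  28.8721] [  37    5   44   49 1392] [ 0.6304 -0.2711  0.025 ]
```

View pics/w2z.png

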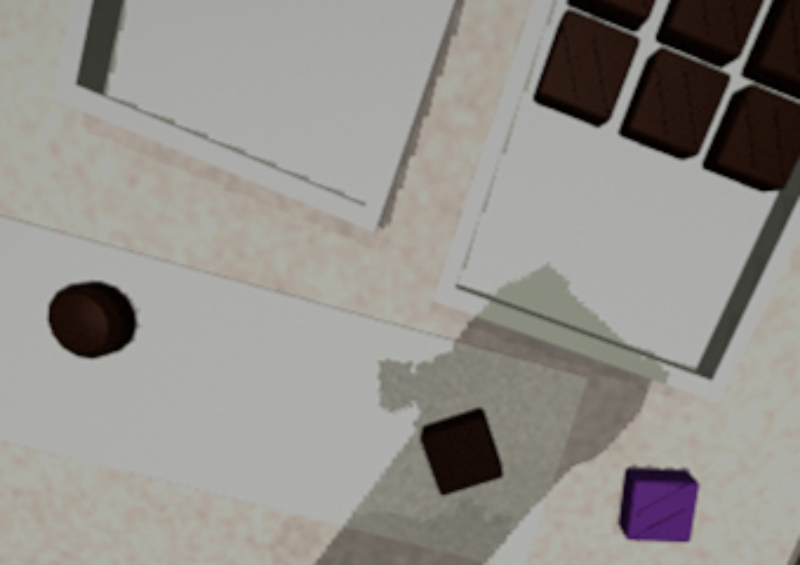

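>>> {"name": "drive_tool", "arguments": {"series": [[0.06, 0, 0, 0, -6.4], [0.06, 0, 0, 0, -6.4], [0.06, 0, 0, 0, -6.2], [0.06, 0, 0, 0, 0], [0.06, 0.03, -0.008, -0.001, 0], [0.06, 0.03, -0.008, -0.001, 0], [0.06, 0.03, -0.008, -0.001, 0], [0.06, 0.03, 0, 0, 0], [0.06, 0.01, 0, 0, 0], [0.06, 0, 0, 0, 0]]}}

```text
time_s: 2.2
tcp_pos: [0.4435, -0.2779, 0.0887]
orientation: [[-0.014, 0.835, 0.551], [0.0, 0.551, -0.835], [-1.0, -0.011, -0.008]]
force: [-0.8, -0.0, -0.0]
grip_width: 0.701
```

```bash
cat > sq.py <<'E'
from h import *
s=state(); im=grab_frame("wrist"); cv2.imwrite("pics/w3.png",im); R=s["orientation"];print(s["tcp_pos"],abs(s["dq"]).max());print(R)
print("yaw z",np.degrees(np.arctan2(R[1,2],R[0,2])))
print(proj("wrist",[.4535,-.266,.024],s))
E
python3 sq.py
```

```text
[ 0.4435 -0.2779  0.0887] 0.009279271166499833
[[-0.0139  0.8346  0.5507]
 [ 0.0002  0.5507 -0.8347]
 [-0.9999 -0.0115 -0.0078]]
yaw z -56.58496132872094
[314.0142 196.2485]
```

View pics/w3.png

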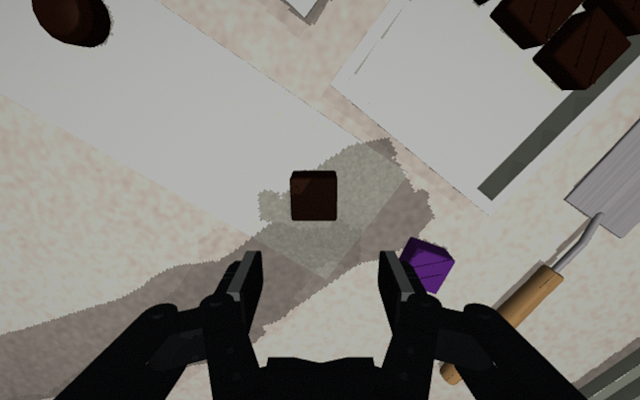

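The square praline is aligned with the jaws at (313,195). The purple block is at (427,262), near the right finger, so I'll check the clearances.

Run:
```python
from h import *
s=state(); R=s["orientation"];im=cv2.imread("pics/w3.png")
m=(im.max(2)<60).astype(np.uint8)[160:228,280:345]
cs,_=cv2.findContours(m,0,1); c=max(cs,key=cv2.contourArea); x,y,w,h=cv2.boundingRect(c); print(x+280,y+160,w,h)
P=onz("wrist",x+280+w/2,190,.024,s); print(P)
for nm,uv,z in [("sq",(x+280+w/2,195),.024),("topL",(x+280,172),.024),("topR",(x+280+w,172),.024)]:
    p=onz("wrist",*uv,z,s); print(nm,p,"tool",R.T@(p-s["tcp_pos"]))
for uv in [(401,262),(411,238),(454,264),(432,292)]:
    p=onz("wrist",*uv,.022,s); print("purple",p,"tool",R.T@(p-s["tcp_pos"]))
q=np.array([.4535,-.266,.004]);print(R.T@(q-s["tcp_pos"]))
cv2.imwrite("pics/w3z.png",cv2.resize(im[150:240,260:380],None,fx=6,fy=6))
```

```text
290 171 47 50
[ 0.4575 -0.2634  0.024 ]
sq [ 0.4543 -0.2655  0.024 ] tool [ 0.0653  0.0163 -0.0043]
topL [ 0.4595 -0.2425  0.024 ] tool [ 0.0652  0.0332 -0.0206]
topR [ 0.4776 -0.2699  0.024 ] tool [0.065  0.0333 0.0122]
purple [ 0.4453 -0.3528  0.022 ] tool [ 0.0674 -0.0394  0.0636]
purple [ 0.4658 -0.3462  0.022 ] tool [ 0.0672 -0.0186  0.0694]
purple [ 0.4668 -0.3884  0.022 ] tool [ 0.0672 -0.041   0.1051]
purple [ 0.4374 -0.3911  0.022 ] tool [ 0.0676 -0.067   0.0911]
[ 0.0853  0.0156 -0.0042]
```

View pics/w3z.png

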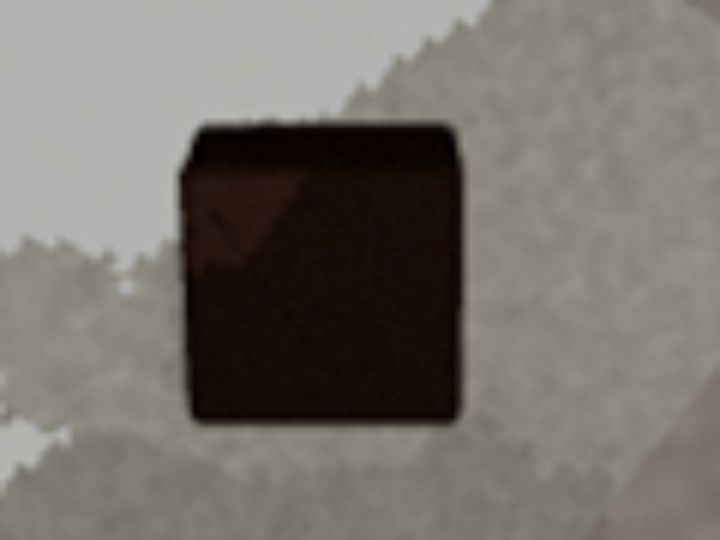

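>>> {"name": "drive_tool", "arguments": {"series": [[0.06, 0, 0.0065, -0.002, 0], [0.06, 0, 0.0065, -0.002, 0], [0.06, 0, 0, 0, 0], [0.06, 0.015, 0, 0, 0], [0.06, 0.015, 0, 0, 0], [0.06, 0.01, 0, 0, 0], [0.06, 0.005, 0, 0, 0], [0.06, 0, 0, 0, 0], [0.06, 0, 0, 0, 0], [0.06, 0, 0, 0, 0]]}}

```text
time_s: 3.25
tcp_pos: [0.4613, -0.2681, 0.0514]
orientation: [[0.005, 0.833, 0.553], [-0.009, 0.553, -0.833], [-1.0, -0.001, 0.01]]
force: [0.2, -1.0, 0.6]
grip_width: 0.707
```

```bash
sed -i 's/w3.png/w4.png/' sq.py; python3 sq.py
```

```text
[ 0.4613 -0.2681  0.0514] 0.0060501243753496746
[[ 0.0049  0.8334  0.5527]
 [-0.0088  0.5527 -0.8333]
 [-0.9999 -0.0008  0.01  ]]
yaw z -56.444571506407435
[309.31   246.9063]
```

View pics/w4.png

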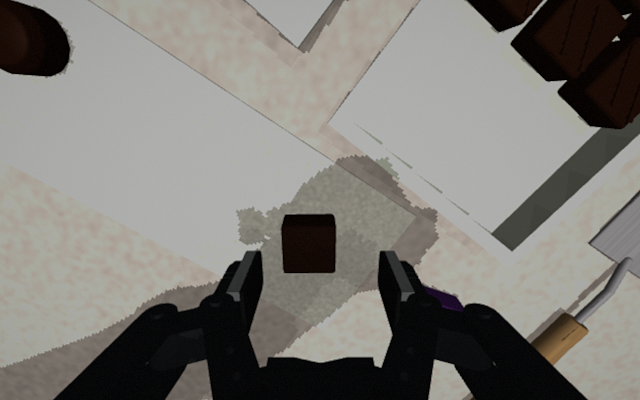

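>>> {"name": "drive_tool", "arguments": {"series": [[0.06, 0, -0.003, -0.003, 0], [0.06, 0, 0, 0, 0], [0.06, 0, -0.002, -0.003, 0], [0.06, 0, 0, 0, 0], [0.06, 0.01, 0, 0, 0], [0.06, 0.01, 0, 0, 0], [0.06, 0.005, 0, 0, 0], [0.06, 0, 0, 0, 0], [0.06, 0, 0, 0, 0], [0.06, 0, 0, 0, 0]]}}

```text
time_s: 4.3
tcp_pos: [0.4533, -0.2661, 0.0241]
orientation: [[0.005, 0.834, 0.552], [-0.009, 0.552, -0.834], [-1.0, -0.001, 0.01]]
force: [0.2, 0.4, -0.1]
grip_width: 0.704
```

>>> {"name": "drive_tool", "arguments": {"series": [[0.06, 0.01, 0, 0, 0], [0.06, 0.007, 0, 0, 0], [0.06, 0.002, 0, 0, 0], [0.06, 0, 0, 0, 0], [0.02, 0, 0, 0, 0], [0.02, 0, 0, 0, 0], [0.02, 0, 0, 0, 0], [0.02, 0, 0, 0, 0], [0.02, 0, 0, 0, 0], [0.02, 0, 0, 0, 0]], "newtons": 25}}

```text
time_s: 5.3
tcp_pos: [0.4541, -0.2666, 0.0043]
orientation: [[0.007, 0.834, 0.552], [-0.01, 0.552, -0.834], [-1.0, 0.0, 0.012]]
force: [-0.2, 1.1, -0.1]
grip_width: 0.387
```

>>> {"name": "drive_tool", "arguments": {"series": [[0.02, -0.01, 0, 0, 0], [0.02, -0.015, 0, 0, 0], [0.02, -0.015, 0, 0, 0], [0.02, -0.01, 0, 0, 0], [0.02, 0, 0, 0, 0], [0.02, 0, 0, 0, 0], [0.02, 0, 0, 0, 6], [0.02, 0, 0, 0, 6], [0.02, 0, 0, 0, 6], [0.02, 0, 0, 0, 6]]}}

```text
time_s: 6.3
tcp_pos: [0.4522, -0.2656, 0.0562]
orientation: [[0.004, 0.989, 0.149], [-0.008, 0.149, -0.989], [-1.0, 0.003, 0.008]]
force: [0.6, 0.2, -0.5]
grip_width: 0.392
```

Run:
```python
from h import *
import pickle
s=pickle.load(open("w2.pkl","rb"))
f=lambda x,y:(x/800*340+130,y/565*240)
for nm,p,z in [("lip L",(437,303),.028),("lip R",(712,385),.028),("innerfloor L?",(458,287),.028),("innerfloor R",(700,372),.003),("round lipL",(62,92),.028),("round lip R",(378,231),.028)]:
    print(nm,onz("wrist",*f(*p),z,s))
im=grab_frame("scene");cv2.imwrite("pics/s2.png",im)
cv2.imwrite("pics/s2z.png",cv2.resize(im[170:290,200:360],None,fx=5,fy=5,interpolation=cv2.INTER_CUBIC))
# scene corners of trays (from crop c200) rim z .028
g=lambda x,y:(200+x/5,170+y/5)
for nm,p in [("S nl",(133,200)),("S nr",(342,217)),("S fr",(275,463)),("S fl",(52,428)),("R nl",(388,258)),("R nr",(600,285)),("R fr",(542,540)),("R fl",(312,498))]:
    print(nm,onz("scene",*g(*p),.028))
s=state();print(s["tcp_pos"],s["grip_width"]);print(s["orientation"])
```

```text
lip L [ 0.5209 -0.236   0.028 ]
lip R [ 0.5185 -0.3724  0.028 ]
innerfloor L? [ 0.5304 -0.2435  0.028 ]
innerfloor R [ 0.5204 -0.3742  0.003 ]
round lipL [ 0.5636 -0.06    0.028 ]
round lip R [ 0.5444 -0.2024  0.028 ]
S nl [ 0.522  -0.3703  0.028 ]
S nr [ 0.5244 -0.2291  0.028 ]
S fr [ 0.7044 -0.2419  0.028 ]
S fl [ 0.6917 -0.3844  0.028 ]
R nl [ 0.5534 -0.194   0.028 ]
R nr [ 0.5629 -0.054   0.028 ]
R fr [ 0.7418 -0.0729  0.028 ]
R fl [ 0.7256 -0.2153  0.028 ]
[ 0.4522 -0.2654  0.0561] 0.38968768695140427
[[ 0.0036  0.9891  0.1472]
 [-0.0078  0.1473 -0.9891]
 [-1.      0.0024  0.0082]]
```

View pics/s2z.png

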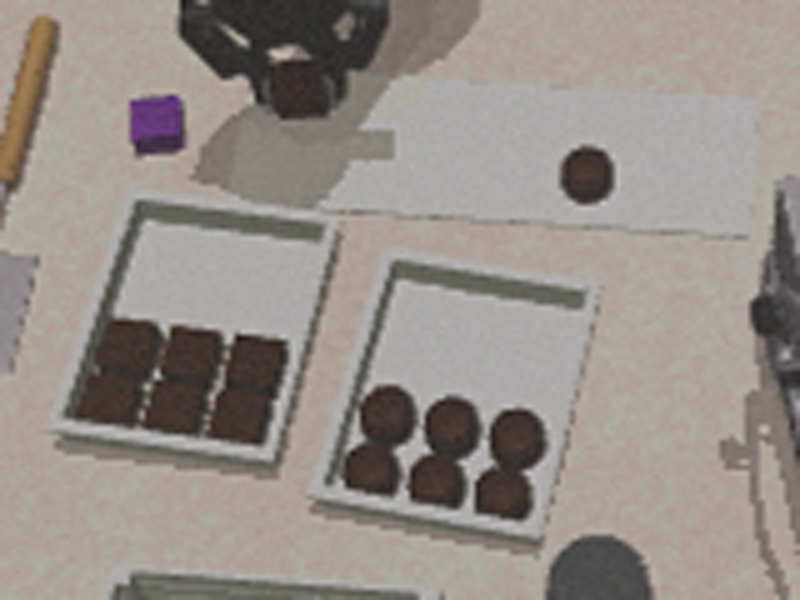

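>>> {"name": "drive_tool", "arguments": {"series": [[0.02, 0, 0, 0, 6.2], [0.02, 0, 0, 0, 6.2], [0.02, 0, 0.015, 0.004, 0], [0.02, 0, 0.025, 0.006, 0], [0.02, 0, 0.025, 0.006, 0], [0.02, 0, 0.025, 0.006, 0], [0.02, 0, 0.018, 0.005, 0], [0.02, 0, 0.008, 0.002, 0], [0.02, 0, 0, 0, 0], [0.02, 0, 0, 0, 0]]}}

```text
time_s: 7.35
tcp_pos: [0.5632, -0.3002, 0.0485]
orientation: [[-0.013, 0.998, -0.061], [-0.001, -0.061, -0.998], [-1.0, -0.013, 0.002]]
force: [-0.4, 1.5, 0.1]
grip_width: 0.394
```

```bash
sed -i 's/w4.png/w5.png/' sq.py; python3 sq.py
```

```text
[ 0.5632 -0.3002  0.0485] 0.006341760141253259
[[-0.0131  0.998  -0.0613]
 [-0.0009 -0.0614 -0.9981]
 [-0.9999 -0.013   0.0017]]
yaw z -93.51721311758274
[282.0929 378.3882]
```

View pics/w5.png

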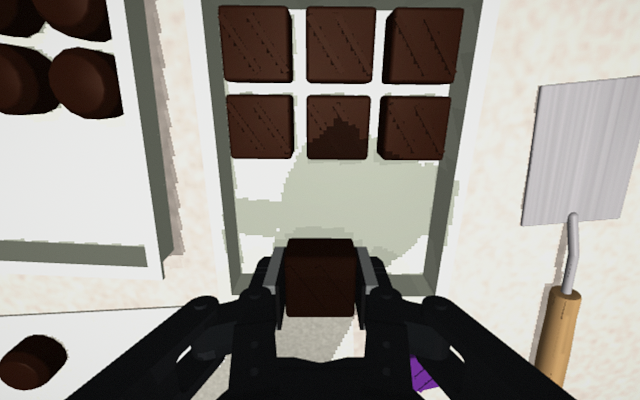

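The held square praline at (320,280) is square to the tray. I'll use the fixed chocolate at (338,126) as a reference to fix the target.

Run:
```python
from h import *
s=state();R=s["orientation"]
for uv,z in [((338,127),.025),((340,45),.025),((258,126),.025),((415,128),.025),((236,275),.003),((434,275),.003)]:
    p=onz("wrist",*uv,z,s); print(uv,p,R.T@(p-s["tcp_pos"]))
```

```text
(338, 127) [ 0.6299 -0.3142  0.025 ] [0.0227 0.0679 0.0098]
(340, 45) [ 0.6688 -0.3168  0.025 ] [0.0222 0.1069 0.01  ]
(258, 126) [ 0.633 -0.272  0.025] [ 0.0226  0.0685 -0.0325]
(415, 128) [ 0.6268 -0.3549  0.025 ] [0.0228 0.0674 0.0506]
(236, 275) [ 0.5289 -0.2383  0.003 ] [ 0.046  -0.0372 -0.0598]
(434, 275) [ 0.5201 -0.3793  0.003 ] [ 0.0462 -0.0373  0.0815]
```

>>> {"name": "drive_tool", "arguments": {"series": [[0.02, 0, 0.003, 0.004, 0], [0.02, 0, 0, 0.003, 0], [0.02, 0, 0, 0.002, 0], [0.02, 0, 0, 0, 0], [0.02, 0.01, 0, 0, 0], [0.02, 0.01, 0, 0, 0], [0.02, 0.008, 0, 0, 0], [0.02, 0.004, 0, 0, 0], [0.02, 0, 0, 0, 0], [0.02, 0, 0, 0, 0]]}}

```text
time_s: 8.4
tcp_pos: [0.5613, -0.3094, 0.0127]
orientation: [[-0.018, 0.998, -0.062], [0.001, -0.062, -0.998], [-1.0, -0.018, -0.0]]
force: [0.4, -0.5, -0.8]
grip_width: 0.395
```

>>> {"name": "drive_tool", "arguments": {"series": [[0.02, 0.003, 0, 0, 0], [0.02, 0.002, 0, 0, 0], [0.02, 0.001, 0, 0, 0], [0.02, 0, 0, 0, 0], [0.02, 0, 0, 0, 0], [0.02, 0, 0, 0, 0], [0.02, 0, 0, 0, 0], [0.02, 0, 0, 0, 0], [0.02, 0, 0, 0, 0], [0.02, 0, 0, 0, 0]]}}

```text
time_s: 9.4
tcp_pos: [0.5622, -0.3098, 0.0076]
orientation: [[-0.016, 0.998, -0.062], [-0.0, -0.062, -0.998], [-1.0, -0.016, 0.001]]
force: [-0.1, -0.2, 0.2]
grip_width: 0.39
```

>>> {"name": "drive_tool", "arguments": {"series": [[0.02, 0.002, 0, 0, 0], [0.02, 0.001, 0, 0, 0], [0.02, 0, 0, 0, 0], [0.055, 0, 0, 0, 0], [0.055, 0, 0, 0, 0], [0.055, 0, 0, 0, 0], [0.055, -0.005, 0, 0, 0], [0.055, -0.015, 0, 0, 0], [0.055, -0.025, 0, 0, 0], [0.055, -0.03, 0, 0, 0]]}}

```text
time_s: 10.4
tcp_pos: [0.5607, -0.3084, 0.0793]
orientation: [[-0.024, 0.998, -0.062], [0.004, -0.062, -0.998], [-1.0, -0.024, -0.003]]
force: [0.1, -0.1, 0.5]
grip_width: 0.644
```

```bash
sed -i 's/w5.png/w6.png/' sq.py; python3 sq.py
```

```text
[ 0.5607 -0.3084  0.0793] 0.6067379832404663
[[-0.0241  0.9978 -0.0624]
 [ 0.0044 -0.0623 -0.998 ]
 [-0.9997 -0.0243 -0.0029]]
yaw z -93.57702314387812
[276.9737 341.5132]
```

View pics/w6.png

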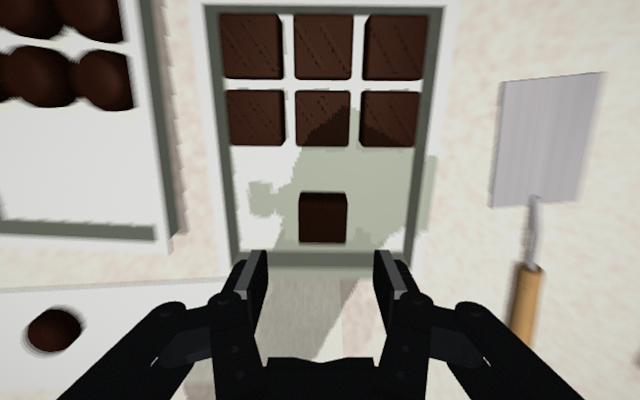

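>>> {"name": "drive_tool", "arguments": {"series": [[0.06, 0, -0.008, -0.015, 0], [0.06, 0, -0.014, -0.03, 0], [0.06, 0, -0.014, -0.03, 0], [0.06, 0, -0.014, -0.03, 0], [0.06, 0, -0.014, -0.03, 0], [0.06, 0, -0.014, -0.03, 0], [0.06, 0, -0.014, -0.03, 0], [0.06, 0, -0.012, -0.02, 0], [0.06, 0, -0.005, -0.008, 0], [0.06, 0, 0, 0, 0]]}}

```text
time_s: 11.45
tcp_pos: [0.4743, -0.078, 0.0989]
orientation: [[0.014, 0.998, -0.065], [-0.012, -0.065, -0.998], [-1.0, 0.015, 0.011]]
force: [0.8, 0.1, 0.0]
grip_width: 0.705
```

>>> {"name": "drive_tool", "arguments": {"series": [[0.06, 0, 0, 0, 0], [0.06, 0, 0, 0, 0], [0.06, 0, 0, 0, 0], [0.06, 0, 0, 0, 0], [0.06, 0, 0, 0, 0], [0.06, 0, 0, 0, 0], [0.06, 0, 0, 0, 0], [0.06, 0, 0, 0, 0], [0.06, 0, 0, 0, 0], [0.06, 0, 0, 0, 0]]}}

```text
time_s: 12.45
tcp_pos: [0.4775, -0.0845, 0.0997]
orientation: [[0.019, 0.997, -0.074], [-0.016, -0.074, -0.997], [-1.0, 0.02, 0.015]]
force: [-0.5, 0.5, -0.6]
grip_width: 0.704
```

```bash
sed -i 's/w6.png/w7.png/' sq.py; sed -i 's/print(proj.*/print(proj("wrist",[.468,-.075,.026],s))/' sq.py; python3 sq.py
```

```text
[ 0.4775 -0.0845  0.0997] 0.00126088589233192
[[ 0.0192  0.9971 -0.0742]
 [-0.0161 -0.0739 -0.9971]
 [-0.9997  0.0204  0.0146]]
yaw z -94.25768512218114
[307.0445 226.5168]
```

View pics/w7.png

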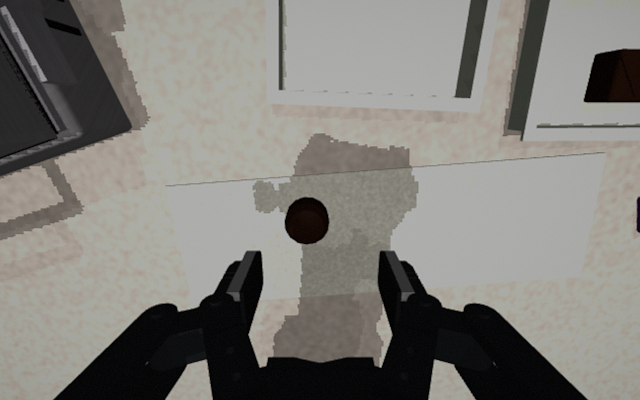

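Run:
```python
from h import *
s=state();R=s["orientation"];im=cv2.imread("pics/w7.png")
m=(im.max(2)<62).astype(np.uint8)[180:260,270:345]
cs,_=cv2.findContours(m,0,1); c=max(cs,key=cv2.contourArea)+np.array([270,180]); (u,v),r=cv2.minEnclosingCircle(c); print(u,v,r)
for z in (.012,.019): p=onz("wrist",u,v,z,s); print(z,p,R.T@(p-s["tcp_pos"]))
```

```text
306.5896301269531 220.2452850341797 23.38918113708496
0.012 [ 0.4677 -0.0742  0.012 ] [ 0.0873 -0.0122 -0.0108]
0.019 [ 0.4705 -0.0746  0.019 ] [ 0.0804 -0.0093 -0.0105]
```

>>> {"name": "drive_tool", "arguments": {"series": [[0.06, 0, -0.005, -0.005, 0], [0.06, 0, 0, 0, 0], [0.06, 0, -0.005, -0.005, 0], [0.06, 0, 0, 0, 0], [0.06, 0.015, 0, 0, 0], [0.06, 0.02, 0, 0, 0], [0.06, 0.02, 0, 0, 0], [0.06, 0.008, 0, 0, 0], [0.06, 0, 0, 0, 0], [0.06, 0, 0, 0, 0]]}}

```text
time_s: 13.5
tcp_pos: [0.4701, -0.0729, 0.0359]
orientation: [[0.023, 0.997, -0.072], [-0.016, -0.072, -0.997], [-1.0, 0.025, 0.014]]
force: [0.2, 0.5, -0.3]
grip_width: 0.706
```

```bash
sed -i 's/w7.png/w8.png/' sq.py;sed -i 's/print(proj.*/print(proj("wrist",[.4695,-.0744,.026],s));p=np.array([.4695,-.0744,.004]);print(R.T@(p-s["tcp_pos"]))/' sq.py;  python3 sq.py
```

```text
[ 0.4701 -0.0729  0.0359] 0.002260421384010244
[[ 0.0234  0.9971 -0.0722]
 [-0.0161 -0.0718 -0.9973]
 [-0.9996  0.0245  0.0144]]
yaw z -94.13860868632598
[322.1783 254.3016]
[ 0.0319 -0.0013  0.0011]
```

View pics/w8.png

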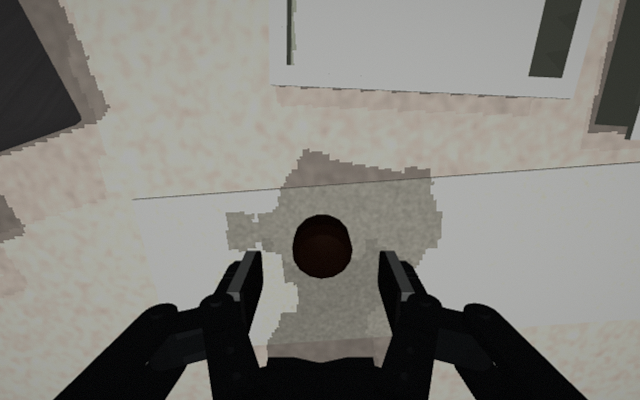

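>>> {"name": "drive_tool", "arguments": {"series": [[0.06, 0.012, -0.001, 0, 0], [0.06, 0.012, 0, 0, 0], [0.06, 0.005, 0, 0, 0], [0.06, 0.001, 0, 0, 0], [0.06, 0, 0, 0, 0], [0.06, 0, 0, 0, 0], [0.06, 0, 0, 0, 0], [0.06, 0, 0, 0, 0], [0.06, 0, 0, 0, 0], [0.06, 0, 0, 0, 0]]}}

```text
time_s: 14.55
tcp_pos: [0.4733, -0.0737, 0.0086]
orientation: [[0.033, 0.997, -0.072], [-0.017, -0.072, -0.997], [-0.999, 0.034, 0.015]]
force: [-0.1, 0.9, -0.3]
grip_width: 0.701
```

>>> {"name": "drive_tool", "arguments": {"series": [[0.06, 0.002, -0.003, 0, 0], [0.06, 0.002, 0, 0, 0], [0.06, 0, 0, 0, 0], [0.06, 0, 0, 0, 0], [0.06, 0, 0, 0, 0], [0.02, 0, 0, 0, 0], [0.02, 0, 0, 0, 0], [0.02, 0, 0, 0, 0], [0.02, 0, 0, 0, 0], [0.02, 0, 0, 0, 0]], "newtons": 25}}

```text
time_s: 15.55
tcp_pos: [0.4702, -0.0736, 0.0043]
orientation: [[0.033, 0.997, -0.072], [-0.017, -0.072, -0.997], [-0.999, 0.034, 0.015]]
force: [-0.6, -0.2, 0.5]
grip_width: 0.405
```

>>> {"name": "drive_tool", "arguments": {"series": [[0.02, -0.01, 0, 0, 0], [0.02, -0.015, 0, 0, 0], [0.02, -0.015, 0, 0, 0], [0.02, -0.008, 0, 0, 2.5], [0.02, 0, 0.012, 0.004, 0], [0.02, 0, 0.025, 0.008, 0], [0.02, 0, 0.025, 0.008, 0], [0.02, 0, 0.025, 0.008, 0], [0.02, 0, 0.018, 0.005, 0], [0.02, 0, 0, 0, 0]]}}

```text
time_s: 16.55
tcp_pos: [0.57, -0.1184, 0.0618]
orientation: [[0.031, 0.991, -0.127], [-0.016, -0.127, -0.992], [-0.999, 0.033, 0.012]]
force: [0.3, -0.2, 0.3]
grip_width: 0.403
```

```bash
sed -i 's/w8.png/w9.png/' sq.py;  python3 sq.py
```

```text
[ 0.57   -0.1184  0.0618] 0.05216723161671718
[[ 0.0312  0.9914 -0.1271]
 [-0.016  -0.1267 -0.9918]
 [-0.9994  0.033   0.0119]]
yaw z -97.30296758231984
[277.7007 366.2629]
[ 0.0539 -0.1071 -0.0316]
```

View pics/w9.png

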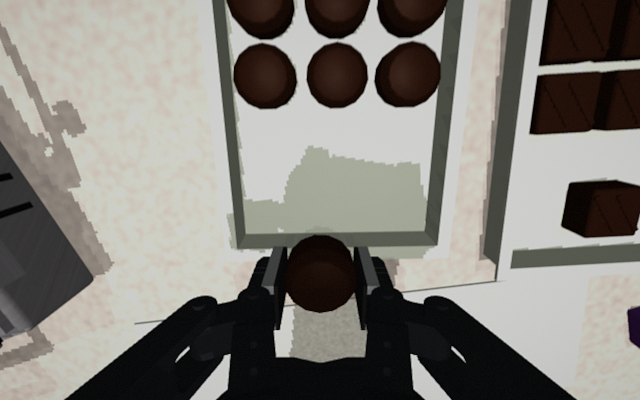

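The round praline is held at (320,275), just short of the round tray. The fixed reference chocolate is at (338,76).

Run:
```python
from h import *
s=state();R=s["orientation"]; print(s["tcp_pos"])
for uv,z in [((337,76),.02),((265,76),.02),((408,75),.02),((244,234),.003),((429,232),.003)]:
    p=onz("wrist",*uv,z,s); print(uv,p,R.T@(p-s["tcp_pos"]))
```

```text
[ 0.5682 -0.1177  0.0615]
(337, 76) [ 0.6617 -0.1401  0.02  ] [0.0445 0.0943 0.0099]
(265, 76) [ 0.6668 -0.0995  0.02  ] [ 0.044   0.0943 -0.031 ]
(408, 75) [ 0.6571 -0.1803  0.02  ] [0.0449 0.0948 0.0504]
(244, 234) [ 0.5662 -0.0629  0.003 ] [ 0.0576 -0.0106 -0.0547]
(429, 232) [ 0.5502 -0.1958  0.003 ] [ 0.0591 -0.0097  0.0791]
```

>>> {"name": "drive_tool", "arguments": {"series": [[0.02, 0, 0.01, 0.003, 0], [0.02, 0, 0.012, 0.004, 0], [0.02, 0, 0.008, 0.002, 0], [0.02, 0, 0, 0, 0], [0.02, 0.01, 0, 0, 0], [0.02, 0.015, 0, 0, 0], [0.02, 0.012, 0, 0, 0], [0.02, 0.005, 0, 0, 0], [0.02, 0, 0, 0, 0], [0.02, 0, 0, 0, 0]]}}

```text
time_s: 17.6
tcp_pos: [0.5872, -0.1255, 0.0138]
orientation: [[0.011, 0.992, -0.127], [-0.009, -0.127, -0.992], [-1.0, 0.012, 0.007]]
force: [-0.4, -0.0, -0.1]
grip_width: 0.401
```

>>> {"name": "drive_tool", "arguments": {"series": [[0.02, 0, 0.005, 0.002, 0], [0.02, 0, 0.004, 0.001, 0], [0.02, 0, 0, 0, 0], [0.02, 0.003, 0, 0, 0], [0.02, 0.002, 0, 0, 0], [0.02, 0, 0, 0, 0], [0.02, 0, 0, 0, 0], [0.02, 0, 0, 0, 0], [0.02, 0, 0, 0, 0], [0.02, 0, 0, 0, 0]]}}

```text
time_s: 18.6
tcp_pos: [0.5979, -0.1305, 0.0101]
orientation: [[0.014, 0.992, -0.127], [-0.009, -0.127, -0.992], [-1.0, 0.015, 0.007]]
force: [0.1, 0.2, -0.7]
grip_width: 0.401
```

>>> {"name": "drive_tool", "arguments": {"series": [[0.02, 0.003, 0, 0, 0], [0.02, 0.002, 0, 0, 0], [0.02, 0.001, 0, 0, 0], [0.02, 0, 0, 0, 0], [0.02, 0, 0, 0, 0], [0.02, 0, 0, 0, 0], [0.02, 0, 0, 0, 0], [0.02, 0, 0, 0, 0], [0.02, 0, 0, 0, 0], [0.02, 0, 0, 0, 0]]}}

```text
time_s: 19.6
tcp_pos: [0.5982, -0.1306, 0.0055]
orientation: [[0.015, 0.992, -0.127], [-0.009, -0.127, -0.992], [-1.0, 0.016, 0.007]]
force: [-1.4, 0.0, 1.7]
grip_width: 0.404
```

>>> {"name": "drive_tool", "arguments": {"series": [[0.055, 0, 0, 0, 0], [0.055, 0, 0, 0, 0], [0.055, 0, 0, 0, 0], [0.055, -0.005, 0, 0, 0], [0.055, -0.015, 0, 0, 0], [0.055, -0.03, 0, 0, 0], [0.055, -0.04, 0, 0, 0], [0.055, -0.04, 0, 0, 0], [0.055, -0.03, 0, 0, 0], [0.055, -0.01, 0, 0, 0]]}}

```text
time_s: 20.6
tcp_pos: [0.5947, -0.1289, 0.1846]
orientation: [[0.013, 0.992, -0.128], [-0.009, -0.128, -0.992], [-1.0, 0.014, 0.007]]
force: [0.3, 0.3, 0.1]
grip_width: 0.643
```

```bash
sed -i 's/w9.png/w10.png/' sq.py;  python3 sq.py
python3 - <<'E'
from h import *
im=grab_frame("side"); cv2.imwrite("pics/side2.png",im)
E
```

```text
[ 0.5947 -0.1289  0.1846] 0.23182200165598793
[[ 0.0126  0.9917 -0.1279]
 [-0.0088 -0.1278 -0.9918]
 [-0.9999  0.0137  0.0071]]
yaw z -97.34717628643199
[286.2713 293.9194]
[ 0.1785 -0.1336 -0.0394]
```

View pics/w10.png

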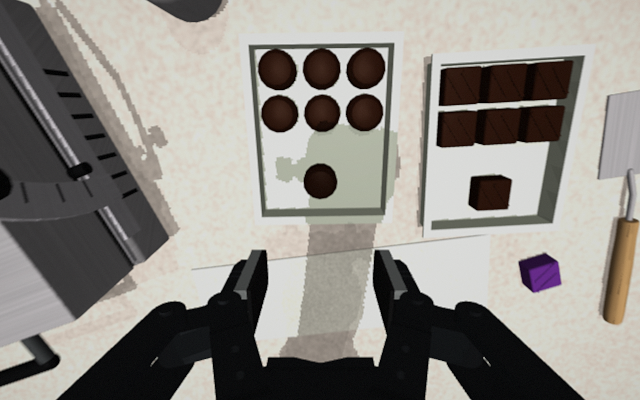

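View pics/side2.png

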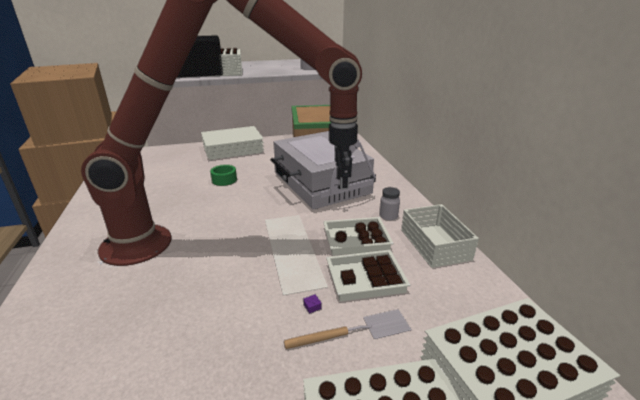

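Both pralines stand in their own trays: round at (320,181), square at (490,192). For the hood, I'll turn the tool and rise first.

>>> {"name": "drive_tool", "arguments": {"series": [[0.036, -0.02, 0, 0, 8], [0.036, -0.02, 0, 0, 8.5], [0.036, -0.02, 0, 0, 8.5], [0.036, -0.01, 0, 0, 8.5], [0.036, 0, 0, 0, 8.5], [0.036, 0, 0, 0, 8.5], [0.036, 0, 0, 0, 8.5], [0.036, 0, 0, 0, 8.5], [0.036, 0, 0, 0, 1.5], [0.036, 0, 0, 0, 0]]}}

```text
time_s: 21.7
tcp_pos: [0.5822, -0.1249, 0.2342]
orientation: [[-0.03, 0.219, -0.975], [-0.001, -0.976, -0.219], [-1.0, -0.005, 0.029]]
force: [-0.5, 0.7, 0.3]
grip_width: 0.42
```

```bash
sed -i 's/w10.png/w11.png/' sq.py;sed -i 's/print(proj.*/print(s["joint_pos"]);p=np.array([.4667,.2093,.25]);print(R.T@(p-s["tcp_pos"]))/' sq.py; python3 sq.py
```

```text
[ 0.5822 -0.1249  0.2342] 0.018594999278203916
[[-0.0298  0.2193 -0.9752]
 [-0.0011 -0.9756 -0.2194]
 [-0.9996 -0.0055  0.0293]]
yaw z -167.3219474000246
[-0.1358  0.5811  0.5136  1.571  -0.2963  1.0984 -2.4699]
[-0.0127 -0.3515  0.0397]
```

View pics/w11.png

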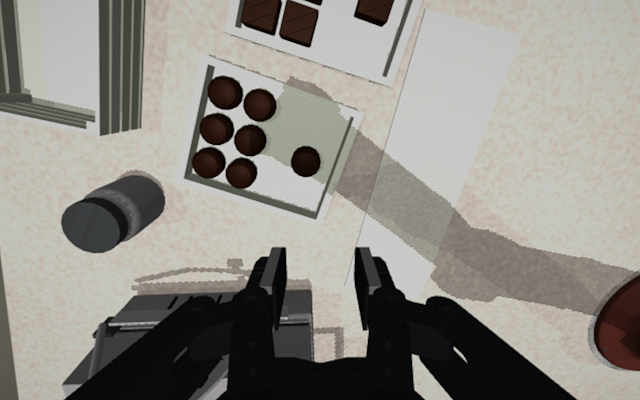

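J7 would pass its range this way round, since it is already at -2.47 and heading for about -3.1. So I'll turn about 180° the other way while moving over.

Run:
```python
from h import *
yaw=-167.3; d=np.array([-.115,.334])/17
for i in range(20):
    a=np.radians(yaw); z=np.array([np.cos(a),np.sin(a)]); y=np.array([-z[1],z[0]])
    print(i,round(yaw,1),(d@y).round(4),(d@z).round(4)); yaw+=8.5
```

```text
0 -167.3 -0.0207 0.0023
1 -158.8 -0.0208 -0.0008
2 -150.3 -0.0204 -0.0039
3 -141.8 -0.0196 -0.0068
4 -133.3 -0.0184 -0.0097
5 -124.8 -0.0168 -0.0123
6 -116.3 -0.0148 -0.0146
7 -107.8 -0.0124 -0.0166
8 -99.3 -0.0099 -0.0183
9 -90.8 -0.007 -0.0196
10 -82.3 -0.0041 -0.0204
11 -73.8 -0.001 -0.0208
12 -65.3 0.0021 -0.0207
13 -56.8 0.0051 -0.0201
14 -48.3 0.008 -0.0192
15 -39.8 0.0108 -0.0178
16 -31.3 0.0133 -0.016
17 -22.8 0.0155 -0.0138
18 -14.3 0.0174 -0.0114
19 -5.8 0.0189 -0.0087
```

>>> {"name": "drive_tool", "arguments": {"series": [[0.036, -0.004, -0.021, 0.002, -8.5], [0.036, -0.004, -0.021, -0.001, -8.5], [0.036, -0.004, -0.02, -0.004, -8.5], [0.036, 0, -0.02, -0.007, -8.5], [0.036, 0, -0.018, -0.01, -8.5], [0.036, 0, -0.017, -0.012, -8.5], [0.036, 0, -0.015, -0.015, -8.5], [0.036, 0, -0.012, -0.017, -8.5], [0.036, 0, -0.01, -0.018, -8.5], [0.036, 0, -0.007, -0.02, -8.5]]}}

```text
time_s: 22.75
tcp_pos: [0.5087, 0.0737, 0.2445]
orientation: [[-0.035, 0.987, 0.154], [-0.005, 0.154, -0.988], [-0.999, -0.036, -0.001]]
force: [-0.6, -0.4, -0.6]
grip_width: 0.424
```

>>> {"name": "drive_tool", "arguments": {"series": [[0.036, 0, -0.004, -0.02, -8.5], [0.036, 0, -0.001, -0.02, -8.5], [0.036, 0, 0.002, -0.02, -8.5], [0.036, 0, 0.005, -0.02, -8.5], [0.036, 0, 0.008, -0.015, -8.5], [0.036, 0, 0.007, -0.01, -8.5], [0.036, 0, 0, 0, -8.5], [0.036, 0, 0, 0, -8.5], [0.036, 0, 0, 0, -8.5], [0.036, 0, 0, 0, -8.5]]}}

```text
time_s: 23.75
tcp_pos: [0.4675, 0.1845, 0.244]
orientation: [[-0.037, -0.085, 0.996], [-0.004, 0.996, 0.084], [-0.999, -0.0, -0.037]]
force: [-0.2, 1.1, -0.0]
grip_width: 0.424
```

>>> {"name": "drive_tool", "arguments": {"series": [[0.036, 0, 0, 0, -4], [0.036, 0, 0, 0, 0], [0.036, 0, 0, 0, 0], [0.036, 0, 0, 0, 0], [0.036, 0, 0, 0, 0], [0.036, 0, 0, 0, 0], [0.036, 0, 0, 0, 0], [0.036, 0, 0, 0, 0], [0.036, 0, 0, 0, 0], [0.036, 0, 0, 0, 0]]}}

```text
time_s: 24.75
tcp_pos: [0.4674, 0.1833, 0.2434]
orientation: [[-0.038, -0.159, 0.987], [-0.004, 0.987, 0.159], [-0.999, 0.002, -0.038]]
force: [0.6, -0.2, 0.4]
grip_width: 0.424
```

```bash
sed -i 's/w11.png/w12.png/' sq.py; python3 sq.py
```

```text
[0.4674 0.1833 0.2434] 0.001259731993474001
[[-0.0378 -0.1586  0.9866]
 [-0.004   0.9873  0.1586]
 [-0.9993  0.002  -0.0379]]
yaw z 9.130462778725576
[-0.1869  0.4058 -0.3184  1.791   0.1305  1.0027 -0.3963]
[-0.0067  0.0258  0.0032]
```

View pics/w12.png

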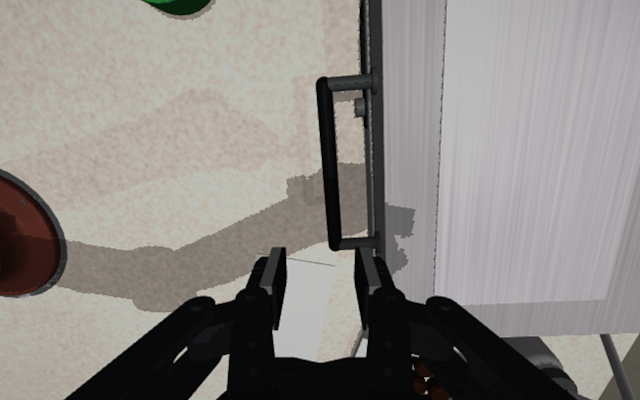

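The wrist view shows the handle bar running from about (323,82) to (335,246).

Run:
```python
from h import *
s=state();R=s["orientation"];im=cv2.imread("pics/w12.png").max(2)
pts=[]
for v in range(100,230,10):
    r=np.where(im[v,300:350]<50)[0]; 
    if len(r): pts.append((300+(r.min()+r.max()+1)/2,v,r.max()-r.min()+1))
print(pts)
P=np.array([onz("wrist",u,v,.112,s) for u,v,w in pts]); d=P[0]-P[-1]; d/=np.linalg.norm(d); print("ydir",d,np.degrees(np.arctan2(-d[0],d[1])))
e=[onz("wrist",323,79,.112,s),onz("wrist",335,248,.112,s)]; print(e, np.linalg.norm(e[0]-e[1])); m=(e[0]+e[1])/2; print("mid",m,"tool",R.T@(m-s["tcp_pos"]))
im0=cv2.imread("pics/side0.png"); 
# handle ends in side view check
for p in e: print(proj("side",p),proj("scene",p))
```

```text
[(np.float64(325.0), 100, np.int64(16)), (np.float64(325.5), 110, np.int64(15)), (np.float64(326.5), 120, np.int64(15)), (np.float64(327.5), 130, np.int64(15)), (np.float64(328.0), 140, np.int64(14)), (np.float64(328.5), 150, np.int64(15)), (np.float64(329.5), 160, np.int64(15)), (np.float64(330.0), 170, np.int64(14)), (np.float64(331.0), 180, np.int64(14)), (np.float64(331.5), 190, np.int64(15)), (np.float64(332.0), 200, np.int64(14)), (np.float64(333.0), 210, np.int64(14)), (np.float64(334.0), 220, np.int64(14))]
ydir [-0.2404  0.9707  0.    ] 13.910206672179777
[array([0.4498, 0.2789, 0.112 ]), array([0.4871, 0.1252, 0.112 ])] 0.15810676441275628
mid [0.4685 0.2021 0.112 ] tool [0.1312 0.018  0.009 ]
[271.171  158.6143] [426.9981 190.0395]
[288.4387 174.758 ] [378.3801 196.6052]
```

```bash
cat > mk.py <<'E'
from h import *
X=np.array([.9707,.2404,0]);Y=np.array([-.2404,.9707,0]);H=np.array([.4677,.206,.076])+.287*X
def ang(n,u,v,off,st=None):
    o,d=ray(n,u,v,st); p0=H+Y*off; t=((p0-o)@Y)/(d@Y); p=o+d*t-p0; a=-(p@X); return np.degrees(np.arctan2(p[2],a)).round(2),np.hypot(a,p[2]).round(4)
if __name__=="__main__":
    print(H)
    im=cv2.imread("pics/side0.png"); m=im.max(2)<60
    for c,s in blobs(m[150:195,325:360],(325,150),6): print(c,s)
    for off in (-.175,-.18,-.185,-.19): print(off,[ang("side",u,v,off) for u,v in [(344,164),(339.6,187)]])
    for th in (0,.5,.6,.7): print(th,proj("side",H-Y*.18+.15*(-X*np.cos(th)+np.array([0,0,1])*np.sin(th))))
    print("hinge end",proj("side",H-Y*.17),proj("scene",H-Y*.17),proj("scene",H+Y*.17))
E
python3 mk.py
```

```text
[0.7463 0.275  0.076 ]
[343.5 164. ] [16 11  6  7 32]
[339.    186.375] [13 35  3  4  8]
-0.175 [(np.float64(31.82), np.float64(0.147)), (np.float64(-2.08), np.float64(0.1395))]
-0.18 [(np.float64(32.02), np.float64(0.151)), (np.float64(-0.82), np.float64(0.1425))]
-0.185 [(np.float64(32.21), np.float64(0.1551)), (np.float64(0.39), np.float64(0.1456))]
-0.19 [(np.float64(32.4), np.float64(0.1592)), (np.float64(1.55), np.float64(0.1488))]
0 [337.7216 186.9458]
0.5 [342.9999 166.4693]
0.6 [345.1414 162.4747]
0.7 [347.6017 158.6292]
hinge end [372.3997 176.723 ] [370.5373 290.9877] [485.6688 272.7484]
```

>>> {"name": "drive_tool", "arguments": {"series": [[0.036, 0, 0, 0, -4.8], [0.036, 0, 0, 0, 0], [0.036, 0, 0.008, 0.004, 0], [0.036, 0, 0.008, 0.004, 0], [0.036, 0, 0, 0, 0], [0.036, 0.02, 0, 0, 0], [0.036, 0.03, 0, 0, 0], [0.036, 0.02, 0, 0, 0], [0.036, 0, 0, 0, 0], [0.036, 0, 0, 0, 0]]}}

```text
time_s: 25.8
tcp_pos: [0.4706, 0.2054, 0.1726]
orientation: [[-0.033, -0.24, 0.97], [-0.001, 0.971, 0.24], [-0.999, 0.007, -0.033]]
force: [-0.3, 0.2, -0.2]
grip_width: 0.424
```

```bash
sed -i 's/w12.png/w13.png/' sq.py; sed -i 's/p=np.array.*/p=np.array([.4685,.2035,.097]);print(R.T@(p-s["tcp_pos"]))/' sq.py; python3 sq.py
```

```text
[0.4706 0.2054 0.1726] 0.012435648161403653
[[-0.0333 -0.2399  0.9702]
 [-0.0013  0.9708  0.24  ]
 [-0.9994  0.0067 -0.0326]]
yaw z 13.891290241641567
[-0.23    0.5072 -0.3195  1.8577  0.1862  0.8371 -0.3991]
[ 0.0757 -0.0019 -0.    ]
```

View pics/w13.png

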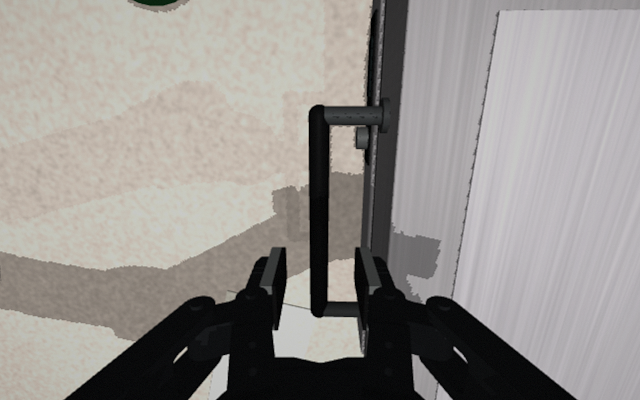

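The bar is vertical at column 318, centred between the fingers. I'll descend around it.

>>> {"name": "drive_tool", "arguments": {"series": [[0.036, 0.015, 0, 0, 0], [0.036, 0.015, 0, 0, 0], [0.036, 0.015, 0, 0, 0], [0.036, 0.012, 0, 0, 0], [0.036, 0.008, 0, 0, 0], [0.036, 0.005, 0, 0, 0], [0.036, 0, 0, 0, 0], [0.036, 0, 0, 0, 0], [0.036, 0, 0, 0, 0], [0.036, 0, 0, 0, 0]]}}

```text
time_s: 26.85
tcp_pos: [0.4757, 0.209, 0.1089]
orientation: [[-0.015, -0.238, 0.971], [0.007, 0.971, 0.238], [-1.0, 0.01, -0.013]]
force: [-0.2, 0.0, 0.2]
grip_width: 0.424
```

>>> {"name": "drive_tool", "arguments": {"series": [[0.036, 0, 0, -0.005, 0], [0.036, 0, 0, -0.002, 0], [0.036, 0, 0, 0, 0], [0.036, 0.005, 0, 0, 0], [0.036, 0.005, 0, 0, 0], [0.036, 0.002, 0, 0, 0], [0.036, 0, 0, 0, 0], [0.036, 0, 0, 0, 0], [0.036, 0, 0, 0, 0], [0.036, 0, 0, 0, 0]]}}

```text
time_s: 27.85
tcp_pos: [0.4689, 0.2074, 0.1034]
orientation: [[-0.008, -0.237, 0.971], [0.006, 0.971, 0.238], [-1.0, 0.008, -0.006]]
force: [-0.5, -0.1, 1.8]
grip_width: 0.422
```

>>> {"name": "drive_tool", "arguments": {"series": [[0.036, 0.004, 0, 0, 0], [0.036, 0.003, 0, 0, 0], [0.036, 0, 0, 0, 0], [0.036, 0, 0, 0, 0], [0.0, 0, 0, 0, 0], [0.0, 0, 0, 0, 0], [0.0, 0, 0, 0, 0], [0.0, 0, 0, 0, 0], [0.0, 0, 0, 0, 0], [0.0, 0, 0, 0, 0]], "newtons": 40}}

```text
time_s: 28.85
tcp_pos: [0.467, 0.2069, 0.1027]
orientation: [[-0.009, -0.237, 0.971], [0.002, 0.971, 0.237], [-1.0, 0.004, -0.008]]
force: [-1.1, -1.2, 5.5]
grip_width: 0.149
```

Run:
```python
import numpy as np
r=np.hypot(.287,.036);p=np.arctan2(.036,.287)
for t in np.arange(0,.6,.0565): print(round(t,3),"dX %.4f dZ %.4f"%(r*np.cos(p)-r*np.cos(p+t), r*np.sin(p+t)-.036))
```

```text
0.0 dX 0.0000 dZ -0.0000
0.056 dX 0.0025 dZ 0.0161
0.113 dX 0.0059 dZ 0.0321
0.17 dX 0.0102 dZ 0.0479
0.226 dX 0.0154 dZ 0.0634
0.283 dX 0.0214 dZ 0.0786
0.339 dX 0.0283 dZ 0.0934
0.396 dX 0.0360 dZ 0.1078
0.452 dX 0.0445 dZ 0.1217
0.509 dX 0.0538 dZ 0.1352
0.565 dX 0.0639 dZ 0.1481
```

>>> {"name": "drive_tool", "arguments": {"series": [[0.0, -0.006, 0, 0.001, 0], [0.0, -0.01, 0, 0.0015, 0], [0.0, -0.01, 0, 0.002, 0], [0.0, -0.01, 0, 0.0025, 0], [0.0, -0.01, 0, 0.003, 0], [0.0, -0.01, 0, 0.0035, 0], [0.0, -0.01, 0, 0.0035, 0], [0.0, -0.006, 0, 0.003, 0], [0.0, -0.003, 0, 0.001, 0], [0.0, 0, 0, 0, 0]]}}

```text
time_s: 29.85
tcp_pos: [0.4844, 0.2111, 0.1756]
orientation: [[-0.026, -0.238, 0.971], [-0.001, 0.971, 0.238], [-1.0, 0.005, -0.025]]
force: [1.5, 2.5, -8.6]
grip_width: 0.143
```

```bash
cat > sd.py <<'E'
from h import *
import sys
n=sys.argv[1]; s=state(); im=grab_frame("side"); cv2.imwrite(f"pics/{n}.png",cv2.resize(im[105:225,250:410],None,fx=5,fy=5,interpolation=cv2.INTER_CUBIC))
print(s["tcp_pos"],s["force"],s["grip_width"])
E
python3 sd.py sd1
```

```text
[0.4844 0.2111 0.1756] [ 1.4744  2.4558 -8.5977] 0.14317129891336483
```

View pics/sd1.png

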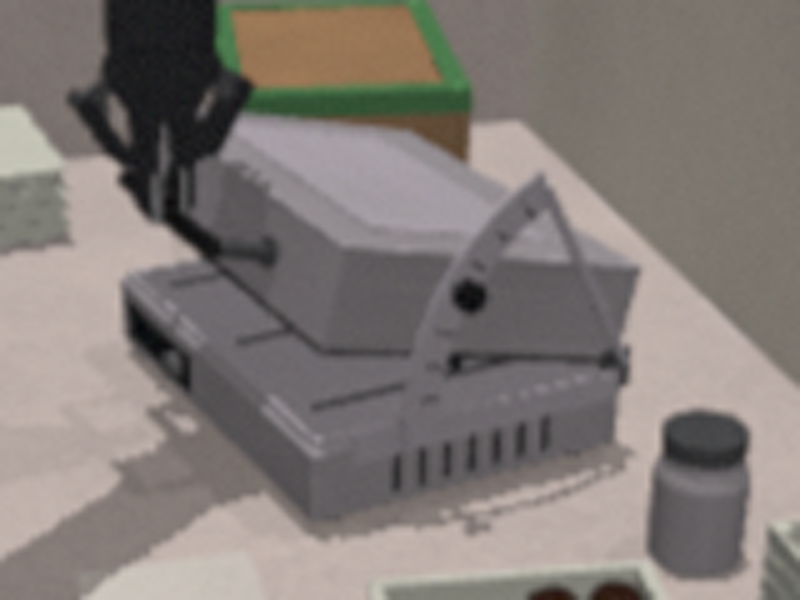

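The hood follows: its stud is at (455,362) in the crop and the thumbscrew at (470,295). I'll continue up to the mark.

>>> {"name": "drive_tool", "arguments": {"series": [[0.0, -0.006, 0, 0.003, 0], [0.0, -0.009, 0, 0.005, 0], [0.0, -0.009, 0, 0.005, 0], [0.0, -0.009, 0, 0.0055, 0], [0.0, -0.009, 0, 0.006, 0], [0.0, -0.009, 0, 0.006, 0], [0.0, -0.008, 0, 0.006, 0], [0.0, -0.005, 0, 0.004, 0], [0.0, -0.002, 0, 0.002, 0], [0.0, 0, 0, 0, 0]]}}

```text
time_s: 30.9
tcp_pos: [0.5174, 0.2192, 0.2397]
orientation: [[-0.059, -0.24, 0.969], [-0.013, 0.971, 0.24], [-0.998, 0.002, -0.06]]
force: [-1.1, 1.7, -9.2]
grip_width: 0.138
```

```bash
python3 sd.py sd2
```

```text
[0.5174 0.2192 0.2397] [-1.0863  1.7327 -9.2374] 0.13774365977963038
```

View pics/sd2.png

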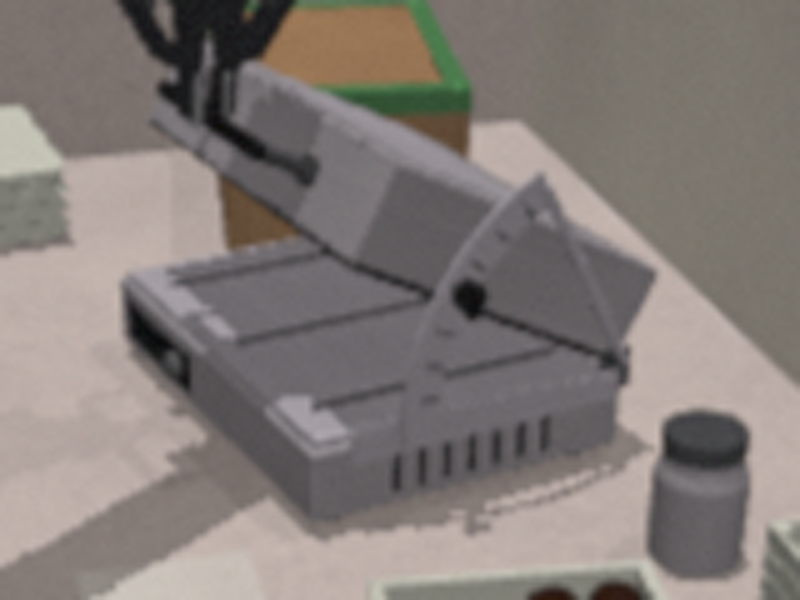

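>>> {"name": "drive_tool", "arguments": {"series": [[0.0, -0.004, 0, 0.003, 0], [0.0, -0.004, 0, 0.003, 0], [0.0, -0.002, 0, 0.002, 0], [0.0, 0, 0, 0, 0], [0.0, 0, 0, 0, 0], [0.0, 0, 0, 0, 0], [0.0, 0, 0, 0, 0], [0.0, 0, 0, 0, 0], [0.0, 0, 0, 0, 0], [0.0, 0, 0, 0, 0]]}}

```text
time_s: 31.95
tcp_pos: [0.5238, 0.2208, 0.2488]
orientation: [[-0.065, -0.241, 0.968], [-0.015, 0.971, 0.24], [-0.998, 0.001, -0.066]]
force: [-2.0, 1.1, -7.1]
grip_width: 0.14
```

```bash
python3 sd.py sd3
python3 - <<'E'
from h import *
im=grab_frame("side"); cv2.imwrite("pics/sd3f.png",im)
cv2.imwrite("pics/sd3z.png",cv2.resize(im[148:190,325:385],None,fx=12,fy=12,interpolation=cv2.INTER_CUBIC))
s=state(); r=np.hypot(.287,.036);b=s["tcp_pos"]-s["orientation"][:,0]*.0093
print("theta from z",np.arcsin((b[2]-.076)/r)-np.arctan2(.036,.287))
E
```

```text
[0.5238 0.2208 0.2488] [-1.9859  1.0538 -7.0728] 0.1400613677031676
theta from z 0.5559663427609529
```

View pics/sd3.png

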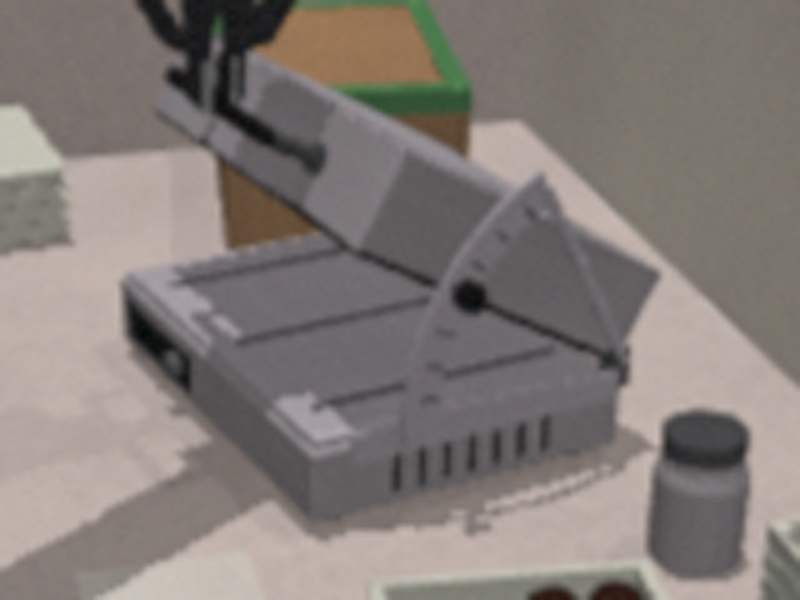

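View pics/sd3z.png

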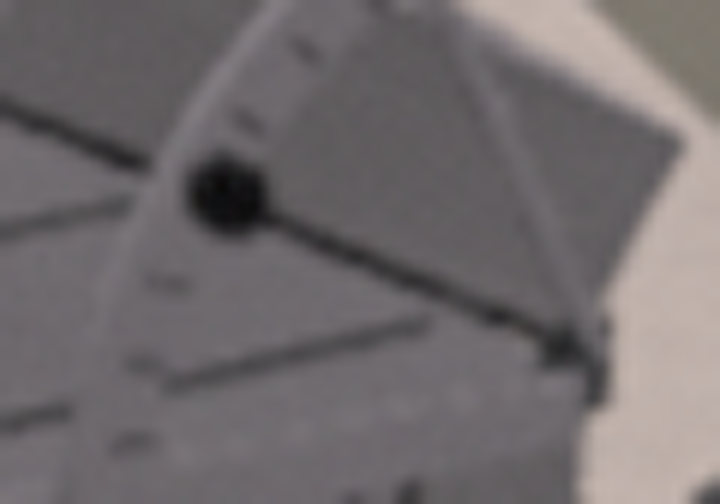

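Run:
```python
from mk import *
a=ray("side",343.6,164.1)
im0=cv2.imread("pics/scene0.png")
for c,s in blobs((im0.max(2)<60)[220:250,345:365],(345,220),4): print(c,s)
for uv in [(353.4,232.6),(353.2,233)]:
    b=ray("scene",*uv); p=tri(a,b)-H; print("thumb: along",-(p@X),"Y",p@Y,"z",p[2],"ang",np.arctan2(p[2],-(p@X)),"r",np.hypot(p@X,p[2]))
    print(proj("scene",p+H),proj("side",p+H))
for off in (-.18,-.19,-.195,-.2,-.205): print(off,ang("scene",353.4,232.6,off),ang("side",343.6,164.1,off))
im=grab_frame("scene");cv2.imwrite("pics/sc3.png",im); cv2.imwrite("pics/sc3z.png",cv2.resize(im[170:295,340:450],None,fx=6,fy=4.8,interpolation=cv2.INTER_CUBIC))
```

```text
[353.4737 233.4474] [ 6  9  7  9 38]
[358.0714 245.2857] [11 24  5  4 14]
thumb: along 0.1419845671181999 Y -0.19633689822244957 z 0.09008386627430216 ang 0.5653748042960066 r 0.1681508854055457
[353.0346 233.2033] [343.0753 163.7851]
thumb: along 0.14153670171589278 Y -0.19665311224402376 z 0.08975986074077737 ang 0.5651740254351554 r 0.1675991364321945
[352.9502 233.4128] [343.2408 163.885 ]
-0.18 (np.float64(-0.74), np.float64(0.1942)) (np.float64(31.7), np.float64(0.1523))
-0.19 (np.float64(20.36), np.float64(0.1711)) (np.float64(32.09), np.float64(0.1605))
-0.195 (np.float64(32.25), np.float64(0.1697)) (np.float64(32.28), np.float64(0.1645))
-0.2 (np.float64(43.84), np.float64(0.1755)) (np.float64(32.45), np.float64(0.1686))
-0.205 (np.float64(54.29), np.float64(0.1879)) (np.float64(32.62), np.float64(0.1726))
```

View pics/sc3z.png

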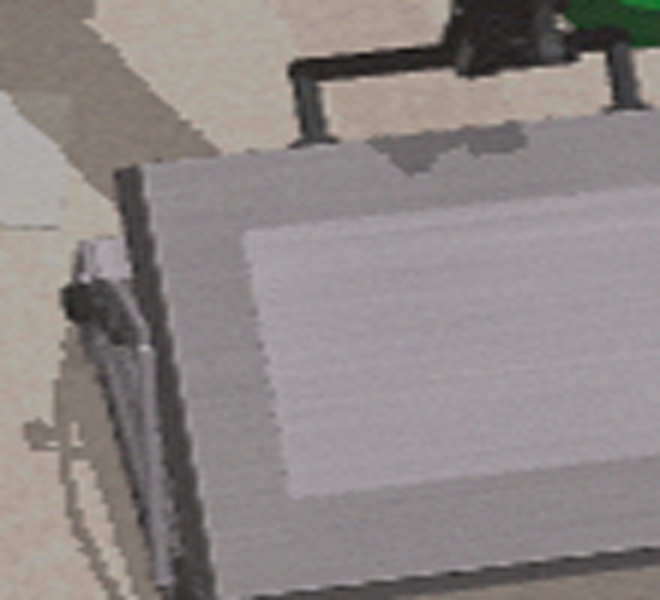

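Run:
```python
from mk import *
f=lambda x,y:(325+x/12-.5,148+y/12-.5)
for off in (-.165,-.17): print(off,[ang("side",*f(*p),off) for p in [(275,220),(400,275),(500,315),(30,110),(120,158)]])
# baseline shut: rim line in side0 crop cs (5x of [125:,260:]): 
g=lambda x,y:(260+x/5-.4,125+y/5-.4)
print([ang("side",*g(*p),-.165) for p in [(330,322),(440,300),(500,285)]])
# sd1 crop(5x of [105:,250:])
k=lambda x,y:(250+x/5-.4,105+y/5-.4)
print([ang("side",*k(*p),-.165) for p in [(380,352),(500,358)]], "sd1 kin .262rad=15deg")
print(state()["tcp_pos"],state()["time_s"])
```

```text
-0.165 [(np.float64(30.9), np.float64(0.1219)), (np.float64(30.59), np.float64(0.0708)), (np.float64(31.66), np.float64(0.0288)), (np.float64(31.23), np.float64(0.2158)), (np.float64(30.55), np.float64(0.1811))]
-0.17 [(np.float64(31.18), np.float64(0.1261)), (np.float64(31.07), np.float64(0.0752)), (np.float64(32.59), np.float64(0.0334)), (np.float64(31.38), np.float64(0.2195)), (np.float64(30.74), np.float64(0.1849))]
[(np.float64(-1.58), np.float64(0.1887)), (np.float64(-5.44), np.float64(0.1013)), (np.float64(-10.81), np.float64(0.0517))]
[(np.float64(14.03), np.float64(0.1949)), (np.float64(12.76), np.float64(0.0964))] sd1 kin .262rad=15deg
[0.5238 0.2208 0.2488] 32.1
```

>>> {"name": "drive_tool", "arguments": {"series": [[0.0, -0.003, 0, 0.002, 0], [0.0, 0, 0, 0, 0], [0.0, 0, 0, 0, 0], [0.0, 0, 0, 0, 0], [0.0, 0, 0, 0, 0], [0.0, 0, 0, 0, 0], [0.0, 0, 0, 0, 0], [0.0, 0, 0, 0, 0], [0.0, 0, 0, 0, 0], [0.0, 0, 0, 0, 0]]}}

```text
time_s: 33.1
tcp_pos: [0.5259, 0.2213, 0.2516]
orientation: [[-0.065, -0.241, 0.968], [-0.015, 0.971, 0.241], [-0.998, 0.001, -0.067]]
force: [-1.7, 0.7, -8.1]
grip_width: 0.14
```

Run:
```python
from mk import *
im=grab_frame("side"); cv2.imwrite("pics/sd4.png",cv2.resize(im[100:310,240:440],(800,600)*1 if 0 else (570,600)))
cv2.imwrite("pics/sd4z.png",cv2.resize(im[148:190,325:385],None,fx=12,fy=12,interpolation=cv2.INTER_CUBIC))
s=state(); r=np.hypot(.287,.036);b=s["tcp_pos"]-s["orientation"][:,0]*.0093
print("theta from z",np.arcsin((b[2]-.076)/r)-np.arctan2(.036,.287),"theta from x",np.arccos(((H-b)@X)/r)-np.arctan2(.036,.287),abs(s["dq"]).max(),s["force"],s["time_s"])
```

```text
theta from z 0.5686164008903681 theta from x 0.547991351963671 0.0014410384546717215 [-2.2273  1.3299 -7.6222] 33.15
```

View pics/sd4.png

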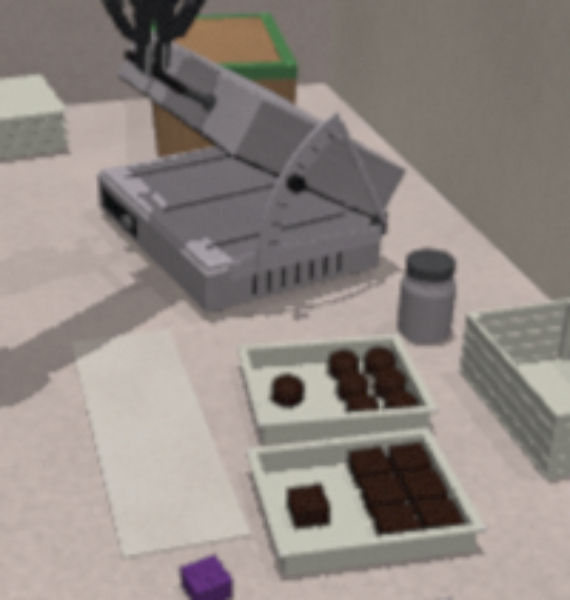

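View pics/sd4z.png

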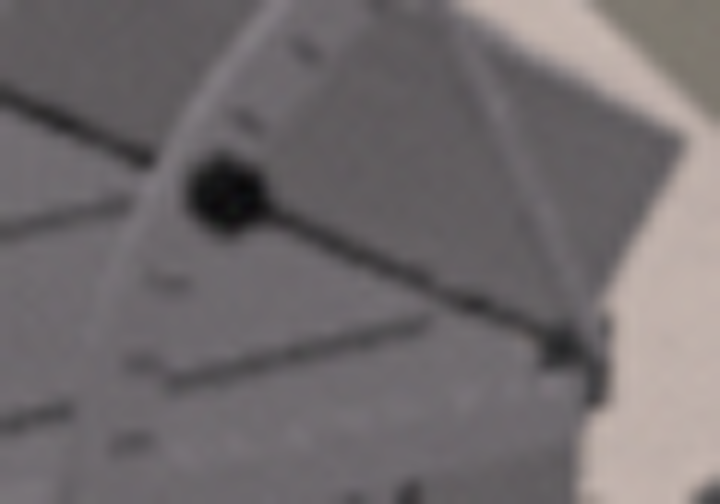

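The pictures show both pralines lying flat in their own trays and the thumbscrew still where it was. The rim and stud line runs straight into the thumbscrew at (230,195) in the crop. The hood is at 0.55–0.57 rad against 0.565 for the marker, and it is still. I'm handing the job in.

```bash
python3 -c "
from cell import *
close_job()"
```

```text
the job is handed in; nothing more can be done
```

I set the round and the square praline flat in the trays of their own shape. Then I gripped the hood's bar handle, raised the hood to the marker and handed the job in at about 33 s while holding it there; no verdict was reported.

**Pralines and surroundings:** the last side picture shows both pralines flat and clear of the gripper. The marker and the shaker look unmoved. I didn't measure any shift, and the tape roll and scraper weren't in that last picture.

**Hood angle:** the marker measured about 0.565 rad by triangulating its thumbscrew. The hood measured 0.569 rad from the gripper's height and 0.548 rad from its forward position. These disagree by about 0.02 rad (3 mm at the stud), which is well inside the 10 mm allowed.

**Stud not seen directly:** at the mark the stud is hidden behind the thumbscrew in the side view, so I checked with the hood's rim line. Before the final small nudge up, the rim read about 31° against about 32.3° for the marker. That reading ran 1–2° low with the hood shut, so it agrees with the other two.

**Hold:** the arm was still, with a wrist force of about 8 N.

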